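# Pop open the square sample port

## Robot

A 7-joint arm with a two-finger parallel gripper is mounted at the origin on a cart in front of the work surface, level with it; the furniture and walls round the work are solid. World frame = base frame: x ahead of the robot, y to its left, z up, the work surface at z = 0. Lengths are in m, angles in rad, forces in N, time in s.
With the tool pointing down it reaches from about 0.425 to 0.925 m from the base axis. Payload 6.8 kg.
Tool frame: the origin (TCP) lies at the very end of the fingers, on their centre line; the grasp point (between the pads) lies 19 mm behind it; z points along the fingers, y is the line along which they close (so a half turn about z gives the same grasp; the last joint's range is limited). The gripper opens to 85 mm and grips with 20 to 120 N. Pads are 22 mm wide; open, the fingers measure 114 mm over their backs; the gripper's body (76 mm by 85 mm) begins 54 mm behind the grasp point. The pads swing forward as they close: fully open they stand 13 mm farther back than shut.
Start: joints at [-1.375, 0.477, 0.022, 1.555, -0.011, 1.109, -0.083], TCP at [0.202, 0.644, 0.231] pointing down, gripper open.
Joint ranges: [-2.96, 2.96], [-0.34, 2.1], [-1.41, 1.46], [0.24, 2.44], [-1.37, 4.51], [0.17, 1.92], [-2.96, 2.96]. Speed limits (rad/s): [2.39, 2.39, 3.14, 3.14, 3.14, 3.14, 3.14].

## Interface

Orientations are given as a unit quaternion [w, x, y, z].
In Python, from station import bot gives the robot as it stands.
- The arm moves only by the tool jog_arm, never from a script. Its argument "motion" is a list of rows, each a list of 7 numbers: the turn, a rotation vector about the tool's x, y, z in rad, then the shift along the tool's x, y, z in mm, then the finger opening in mm, from 0 to 85.4. A call has 1 to 10 rows; each row is the pose to reach, as a shift and turn from the pose commanded when the call began, along the tool's axes at that moment; what a row does not reach only later rows make up. A row lasts 1/8 s, in which the tool goes at most 62.5 mm and 10.7 degrees, less where a joint would pass 70% of its speed; a pose out of reach is approached as far as the arm can. A call with a gripper value outside its range is refused whole. The fingers move at their own pace and stop on an object; "grip_force" is the grip in N (left out, the last holds). Time passes only in rows, so rows that repeat a pose let the fingers close. It gives the time, the measured TCP pose, the force, the opening and the grip force at its end, in the units of the state.
- bot.get_obs(): the state, without advancing time (a new reading comes with each control period).
- bot.read_camera(name): name is "scene" or "top"; returns a dict with "pixels" (384x512x3 uint8, red, green, blue), "camera_matrix" (3x3 intrinsics, pixels), "T" (4x4, takes a point from camera to world coordinates). Camera axes: x right, y down, z forward; pixel columns grow to the right and rows downward; lengths in m; the calibration is good to about 2 mm. A picture is of the moment at which its call begins. There is no depth.
- bot.hand_in(): hands the job in; it is judged then, once.
Trained networks look in a picture, given as the dict that the camera call returned (one of the last four; its "shot" number tells which), for a name from the list of things; names that differ only in an ending like _2 or _b are one class to them, and where a whole thing is asked for, a point or a joint stands for the part that bears it (a point fixed in the world has none). Each returns a list of dicts, best first, with "score" (0 to 1); they miss things now and then, are a little off and sometimes report something else, mostly with a low value. They report only what shows in the picture. A call takes as long as a camera call.
- bot.spot_in(thing, picture): "xy" ([column, row] in pixels, amid what is visible of it).
- bot.tip_of(thing, picture): "xy" ([column, row] in pixels: a listed point, or the origin of a listed thing).
The state is a dict: "t": time; "q": joint angles; "joint_vel": joint speeds; "joint_torque": joint torques, N m; "eef_pos": TCP position; "tool_rot": TCP orientation; "contact_force": force on the tool from outside, world axes, zero at the start; "torque": the same for the moment, N m; "gripper_width": opening from 0.0 (shut) to 1.0 (fully open); "grasp_force": force on a finger pad.
Only numpy, scipy, OpenCV 4.12 (cv2) and the standard library are available. Lean on these libraries where they do the work, as an engineer would, in place of code of your own. Each camera call takes 0.05 s, during which the arm holds its last target. There are 200 camera calls.

## Task

Of the two grey bench meters, open the sample port with the square hatch: press the front edge of the hatch down once with a fingertip until its push latch lets go, take the finger away so that the hatch pops up by itself, then push it on with the fingers until it leans back past upright and stays there. Do not press it shut again, leave the round hatch shut and do not disturb the things standing around.

Things in the scene. Friction and masses are not known exactly. Their poses are not given: they have to be found in the camera images.
- square_port: Fixed meter housing with the square hatch: grey box 150 (x) x 116 (y) x 70 mm high. Origin: centre of its underside, on the table; x points from its front (dark window, robot side) to its back where the hinge is, z up. Its flat top lies 70 mm above the table. Turned up to about 23 degrees either way; stands left or right of the other meter.
- square_press (a point): Middle of three small ribs on the square hatch's top face, near its front edge, 65 mm in front of the hinge line (the edge is 11 mm farther out); moves with the hatch. Press here: 4 to 5 N push it 4 to 5 mm down to its stop and free the latch; when the finger rises, a spring lifts the hatch in about 0.5 s to about 60 degrees. Nearer the hinge it takes more force.
- square_hinge (a point): Centre of the square hatch's hinge line, which runs along the point's y on the housing's top, 47 mm behind the housing's centre, 70 mm above the table; x points back. The hatch (76 x 76 x 8 mm, top 3 mm proud of the housing) opens up and back about it. Popped, its front edge stands about 65 mm above the housing's top; the open port below is 30 mm deep or more, with a thin pin standing near the hinge.
- square_hatch (a joint): Hinge of the square hatch, rad: 0 is shut and latched (it rests at about 0.004), about -0.07 is pressed fully in (5 mm down at the front edge), about 1.05 is popped up, 1.57 is upright, 1.85 is fully back against its stop. It stays at any angle where it is left (light hinge friction, 0.03 N m, plus slow damping).
- square_latch (a joint): Hidden latch slide of the square hatch, m: 0 hooked; over about 0.0022 unhooked (about 5 mm after a full press). It stays where the press left it.
- square_flag (a joint): Hidden slide inside the square port that the opening hatch pushes along and that stays there, m: 0 until the hatch has opened past about 0.25 rad, about 0.011 when popped. It shows that the hatch has been open.
- round_port: The other fixed meter, a like housing (same size, height and axes) whose hatch is a round disc of 76 mm; leave it shut.
- round_hatch (a joint): Hinge of the round hatch, rad: 0 is shut and latched (it rests at about 0.004), about -0.07 is pressed fully in (5 mm down at the front edge), about 1.05 is popped up, 1.57 is upright, 1.85 is fully back against its stop. It stays at any angle where it is left (light hinge friction, 0.03 N m, plus slow damping).
- mini_core: Loose asphalt mini core, upright cylinder 50 mm across, 53 mm high, standing between the meters; origin at the centre of its underside. Leave alone.
- jar: Loose screw-top jar of stone grains, 51 mm across, 72 mm high, left of the meters; origin at the centre of its underside. Leave alone.
- jar_b: Second such jar, also on the left, farther back; same size and origin. Leave alone.
- marker: Loose black and white marker pen, 135 mm long, 18 mm high, lying behind the meters; origin at the centre of its underside. Leave alone.

How it is judged:
By the outcome, as a careful person would: the job done as asked, in the order asked, and still so for the second after the job is handed in, with the robot touching nothing.
It also fails if it takes over 48 s, if anything falls off the work surface, if the arm or the gripper's body presses on something with over 40 N, if the wrist force passes 120 N, or if a joint passes its speed limit or range.

## Working session

There is one attempt and no reset: what is moved stays moved. The work goes in short steps, Python scripts to look and compute and a tool call to move; the robot and the scene stay as the last step left them, time stands still between calls to the robot, and variables do not carry over. Pictures are saved under pics/ and viewed, at most 10 in all, crops included, and the job is handed in when it is done.

Besides the shell and the picture viewer there is one more tool, called after ">>>" in YAML: its name, and indented under it one key for each argument. jog_arm: Moves the arm, as the interface text tells. Its arguments: {"type":"object","properties":{"motion":{"type":"array"},"grip_force":{"type":"number"}},"required":["motion"]}

```bash
mkdir -p pics; cat > h.py <<'E'
import numpy as np,cv2
from station import bot
def ray(p,xy,z):
    K=p["camera_matrix"];T=p["T"]
    d=T[:3,:3]@np.linalg.solve(K,[xy[0],xy[1],1.]);o=T[:3,3]
    return o+d*(z-o[2])/d[2]
def proj(p,X):
    T=np.linalg.inv(p["T"]);c=T[:3,:3]@X+T[:3,3];u=p["camera_matrix"]@c;return u[:2]/u[2]
E
python3 - <<'E'
from h import *
np.set_printoptions(precision=4,suppress=True)
ims=[]
for n in("scene","top"):
    p=bot.read_camera(n);ims.append(p["pixels"])
    print(n,p["T"][:3,3])
    for t,z in(("square_press",.073),("square_hinge",.07),("square_port",0),("round_port",0),("mini_core",0),("jar",0),("marker",0)):
        for d in bot.tip_of(t,p)[:2]: print(t,d["score"],np.array(d["xy"]),ray(p,d["xy"],z))
o=bot.get_obs();print(o["t"],o["eef_pos"],o["tool_rot"],o["contact_force"],o["gripper_width"])
for n,i in zip("st",ims): cv2.imwrite(f"pics/{n}0.png",i[:,:,::-1])
E
```

```text
scene [ 0.0699 -0.4727  0.685 ]
square_press 0.83 [324.6 244.8] [ 0.5634 -0.147   0.073 ]
square_hinge 0.73 [338.2 231.2] [ 0.6238 -0.1394  0.07  ]
square_port 0.89 [325.1 262.9] [ 0.5763 -0.1471  0.    ]
round_port 0.82 [224.1 204.6] [0.5348 0.1952 0.    ]
mini_core 0.63 [280.9 231.2] [0.5764 0.0035 0.    ]
jar 0.83 [177.2 180.6] [0.5    0.3922 0.    ]
jar 0.8 [197.9 168.6] [0.5871 0.4013 0.    ]
marker 0.54 [306.3 199.2] [0.7264 0.0459 0.    ]
top [0.4305 0.0844 1.0711]
square_press 0.7 [331.7 195.8] [ 0.5532 -0.1411  0.073 ]
square_hinge 0.57 [332.8 170.7] [ 0.6237 -0.1475  0.07  ]
square_port 0.72 [327.  189.4] [ 0.5813 -0.1445  0.    ]
square_port 0.49 [333. 197.] [ 0.5586 -0.1613  0.    ]
round_port 0.91 [206.8 209.5] [0.525 0.209 0.   ]
round_port 0.28 [259.9 141.2] [0.7289 0.0515 0.    ]
mini_core 0.76 [278.3 193.7] [ 0.5698 -0.0007  0.    ]
jar 0.91 [143.3 221.1] [0.4929 0.3931 0.    ]
jar 0.66 [137.8 190.1] [0.584 0.412 0.   ]
marker 0.8 [258.9 143.4] [0.7221 0.0545 0.    ]
0.8 [0.202  0.6441 0.2313] [0.     0.1514 0.9885 0.    ] [ 0.4121 -0.1542 -0.0725] 0.9976138099591468
```

```bash
python3 - <<'E'
import cv2
a=cv2.imread("pics/s0.png")[150:330,240:420];b=cv2.imread("pics/t0.png")[110:270,250:410]
a=cv2.resize(a,(400,400),interpolation=2);b=cv2.resize(b,(400,400),interpolation=2)
cv2.imwrite("pics/c0.png",cv2.hconcat([a,b]))
E
```

```text
(no output)
```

View pics/c0.png

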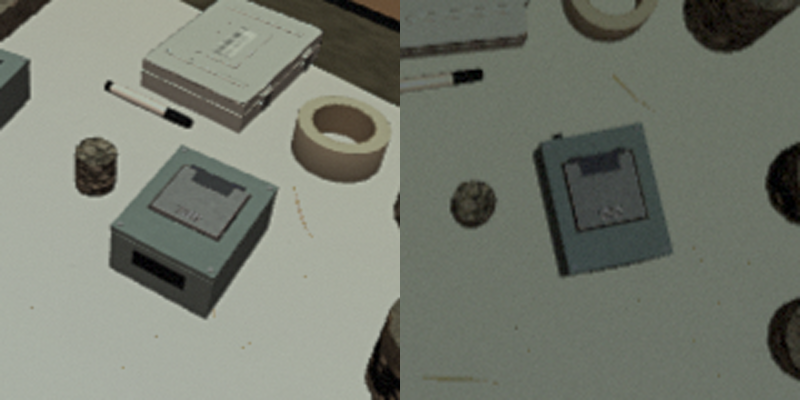

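View pics/t0.png

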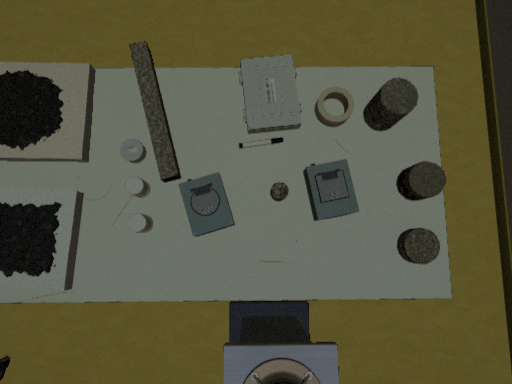

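```bash
python3 - <<'E'
from h import *
np.set_printoptions(precision=4,suppress=True)
T=bot.read_camera("top");S=bot.read_camera("scene")
top=[ray(T,(250+(u-400)/2.5,110+v/2.5),.07) for u,v in((545,146),(641,124),(672,252),(567,275))]
k=180/400
sc=[ray(S,(240+u*k,150+v*k),.07) for u,v in((183,147),(277,187),(208,292),(111,236))]
for c in(top,sc):
    c=np.array(c);print(c);m=c.mean(0);d=(c[0]+c[1]-c[2]-c[3])/2;y=np.arctan2(d[1],d[0]);print(m,d,y, "press",m-.018*np.array([np.cos(y),np.sin(y),0]))
E
```

```text
[[ 0.6307 -0.0789  0.07  ]
 [ 0.6548 -0.1867  0.07  ]
 [ 0.5116 -0.2143  0.07  ]
 [ 0.4875 -0.0986  0.07  ]]
[ 0.5712 -0.1446  0.07  ] [0.1432 0.0237 0.    ] 0.16400593256411802 press [ 0.5534 -0.1476  0.07  ]
[[ 0.6381 -0.0792  0.07  ]
 [ 0.6609 -0.1884  0.07  ]
 [ 0.4985 -0.224   0.07  ]
 [ 0.4829 -0.1145  0.07  ]]
[ 0.5701 -0.1515  0.07  ] [0.1588 0.0355 0.    ] 0.21999069283291667 press [ 0.5525 -0.1555  0.07  ]
```

>>> jog_arm:
  motion:
    - [0, 0, -0.1, -50, -15, 0, 0]
    - [0, 0, -0.2, -110, -30, 0, 0]
    - [0, 0, -0.3, -160, -60, 0, 0]
    - [0, 0, -0.4, -210, -95, 0, 0]
    - [0, 0, -0.53, -255, -135, 0, 0]
    - [0, 0, -0.53, -290, -185, 0, 0]
    - [0, 0, -0.53, -325, -235, 0, 0]
    - [0, 0, -0.53, -350, -290, 0, 0]
    - [0, 0, -0.53, -375, -345, 0, 0]
    - [0, 0, -0.53, -395, -400, 0, 0]

```text
t: 2.15
eef_pos: [0.4595, 0.1422, 0.2316]
tool_rot: [0.001, -0.113, 0.994, 0.0]
contact_force: [0.2, 0.5, -0.1]
gripper_width: -0.0
grasp_force: 0.0
```

>>> jog_arm:
  motion:
    - [0, 0, 0, -5, -60, 0, 0]
    - [0, 0, 0, -10, -120, 0, 0]
    - [0, 0, 0, -16, -180, 0, 0]
    - [0, 0, 0, -21, -240, 20, 0]
    - [0, 0, 0, -26, -290, 60, 0]
    - [0, 0, 0, -26, -303, 100, 0]
    - [0, 0, 0, -26, -303, 115, 0]
    - [0, 0, 0, -26, -303, 115, 0]

```text
t: 3.15
eef_pos: [0.552, -0.1438, 0.1159]
tool_rot: [-0.001, -0.114, 0.994, 0.001]
contact_force: [-0.7, 0.3, -0.4]
gripper_width: 0.001
grasp_force: 0.0
```

```bash
python3 - <<'E'
from h import *
np.set_printoptions(precision=4,suppress=True)
o=bot.get_obs();print(o["t"],o["eef_pos"],o["tool_rot"],o["contact_force"])
w=[]
for n in("scene","top"):
    p=bot.read_camera(n)
    for t,z in(("square_press",.073),("square_hinge",.07)):
        for d in bot.tip_of(t,p)[:1]: print(n,t,d["score"],np.array(d["xy"]),ray(p,d["xy"],z))
    c=proj(p,o["eef_pos"]);c0=proj(p,np.r_[o["eef_pos"][:2],.073]);print(n,c,c0)
    x,y=np.array(c0,int)-50
    w.append(cv2.resize(p["pixels"][y:y+100,x:x+100,::-1],(400,400),interpolation=2))
cv2.imwrite("pics/c1.png",cv2.hconcat(w))
E
```

```text
3.15 [ 0.552  -0.1438  0.1159] [-0.0008 -0.1135  0.9935  0.0006] [-0.7197  0.3432 -0.3885]
scene square_press 0.68 [322.1 247.3] [ 0.5532 -0.148   0.073 ]
scene square_hinge 0.71 [338.2 229.4] [ 0.6287 -0.1357  0.07  ]
scene [322.0977 233.16  ] [320.3209 246.5699]
top square_press 0.76 [331.7 197.4] [ 0.5488 -0.1409  0.073 ]
top [336.3565 194.2038] [332.7021 196.2122]
```

View pics/c1.png

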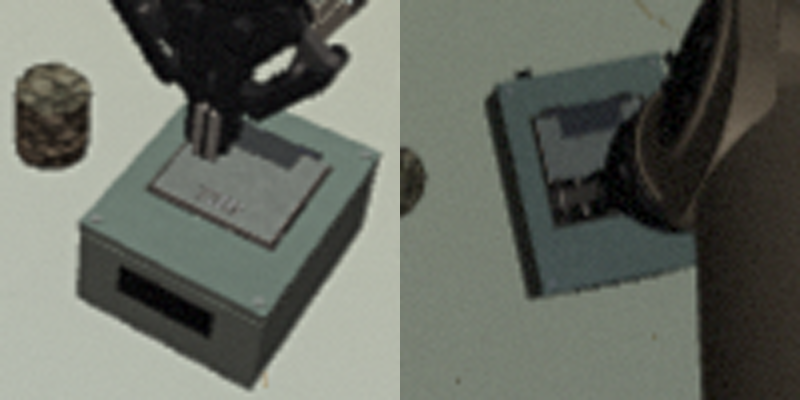

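>>> jog_arm:
  motion:
    - [0, 0, 0, 0, -2, 25, 0]
    - [0, 0, 0, 0, -2, 38, 0]
    - [0, 0, 0, 0, -2, 42, 0]
    - [0, 0, 0, 0, -2, 44, 0]
    - [0, 0, 0, 0, -2, 45.5, 0]
    - [0, 0, 0, 0, -2, 46, 0]

```text
t: 4.2
eef_pos: [0.5528, -0.1471, 0.0707]
tool_rot: [-0.0, -0.113, 0.994, 0.0]
contact_force: [-3.0, 1.4, 4.5]
gripper_width: -0.004
grasp_force: 2.1
```

>>> jog_arm:
  motion:
    - [0, 0, 0, 0, 0, 1, 0]
    - [0, 0, 0, 0, 0, 1.5, 0]
    - [0, 0, 0, 0, 0, 1.5, 0]

```text
t: 4.58
eef_pos: [0.553, -0.1471, 0.0698]
tool_rot: [0.0, -0.113, 0.994, 0.0]
contact_force: [-4.9, 2.2, 11.6]
gripper_width: 0.002
grasp_force: 6.2
```

>>> jog_arm:
  motion:
    - [0, 0, 0, 0, 0, 1, 0]
    - [0, 0, 0, 0, 0, 1, 0]
    - [0, 0, 0, 0, 0, 1, 0]

```text
t: 4.95
eef_pos: [0.5531, -0.1471, 0.0695]
tool_rot: [0.0, -0.113, 0.994, 0.0]
contact_force: [-8.3, 2.4, 19.2]
gripper_width: 0.001
grasp_force: 9.7
```

>>> jog_arm:
  motion:
    - [0, 0, 0, 3, 0, -45, 0]
    - [0, 0, 0, 20, 0, -95, 0]
    - [0, 0, 0, 45, 0, -120, 0]
    - [0, 0, 0, 60, 0, -120, 0]
    - [0, 0, 0, 60, 0, -120, 0]
    - [0, 0, 0, 60, 0, -120, 0]
    - [0, 0, 0, 60, 0, -120, 0]

```text
t: 5.82
eef_pos: [0.4948, -0.1602, 0.1869]
tool_rot: [-0.001, -0.113, 0.994, 0.0]
contact_force: [0.4, -0.5, -0.3]
gripper_width: -0.002
grasp_force: 0.0
```

```bash
cat > look.py <<'E'
from h import *
import sys
np.set_printoptions(precision=4,suppress=True)
o=bot.get_obs();print(o["t"],o["eef_pos"],o["contact_force"])
w=[]
for n in("scene","top"):
    p=bot.read_camera(n)
    for t,z in(("square_press",.125),("square_hinge",.07)):
        for d in bot.tip_of(t,p)[:1]: print(n,t,d["score"],np.array(d["xy"]),ray(p,d["xy"],z))
    x,y=np.array(proj(p,np.array([.56,-.145,.08])),int)-60
    w.append(cv2.resize(p["pixels"][y:y+120,x:x+120,::-1],(400,400),interpolation=2))
cv2.imwrite(sys.argv[1],cv2.hconcat(w))
E
python3 look.py pics/c2.png
```

```text
5.825 [ 0.4948 -0.1602  0.1869] [ 0.4054 -0.5041 -0.3062]
scene square_press 0.65 [331.3 219.5] [ 0.5931 -0.1355  0.125 ]
top square_press 0.97 [334.6 177.6] [ 0.5947 -0.1388  0.125 ]
top square_hinge 0.56 [328.7 172.1] [ 0.6198 -0.136   0.07  ]
```

View pics/c2.png

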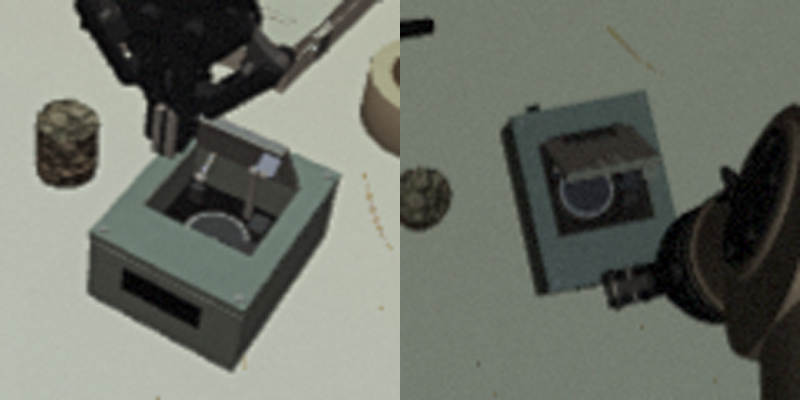

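>>> jog_arm:
  motion:
    - [0, 0, 0, 0, 0, 45, 0]
    - [0, 0, 0, -10, 0, 67, 0]
    - [0, 0, 0, -30, 0, 67, 0]
    - [0, 0, 0, -50, 0, 67, 0]
    - [0, 0, 0, -65, 0, 67, 0]
    - [0, 0, 0, -78, 0, 67, 0]
    - [0, 0, 0, -90, 0, 67, 0]
    - [0, 0, 0, -100, 0, 67, 0]
    - [0, 0, 0, -107, 0, 67, 0]
    - [0, 0, 0, -110, 0, 67, 0]

```text
t: 7.38
eef_pos: [0.6021, -0.1357, 0.1207]
tool_rot: [0.0, -0.113, 0.994, 0.0]
contact_force: [-0.9, -0.1, 0.1]
gripper_width: -0.003
grasp_force: 0.3
```

>>> jog_arm:
  motion:
    - [0, 0, 0, -3, 0, 0, 0]
    - [0, 0, 0, -6, 0, 0, 0]
    - [0, 0, 0, -9, 0, 0, 0]
    - [0, 0, 0, -12, 0, 0, 0]
    - [0, 0, 0, -12, 0, 0, 0]

```text
t: 8.0
eef_pos: [0.6137, -0.133, 0.1208]
tool_rot: [0.0, -0.113, 0.994, 0.0]
contact_force: [0.1, 0.0, -0.4]
gripper_width: 0.001
grasp_force: 0.0
```

```bash
python3 look.py pics/c3.png
```

```text
8.0 [ 0.6137 -0.133   0.1208] [ 0.06    0.0096 -0.4236]
scene square_press 0.72 [342.3 206.4] [ 0.6475 -0.1248  0.125 ]
scene square_hinge 0.68 [333.6 228.5] [ 0.6232 -0.1261  0.07  ]
top square_hinge 0.61 [326.9 171.5] [ 0.6215 -0.1311  0.07  ]
```

View pics/c3.png

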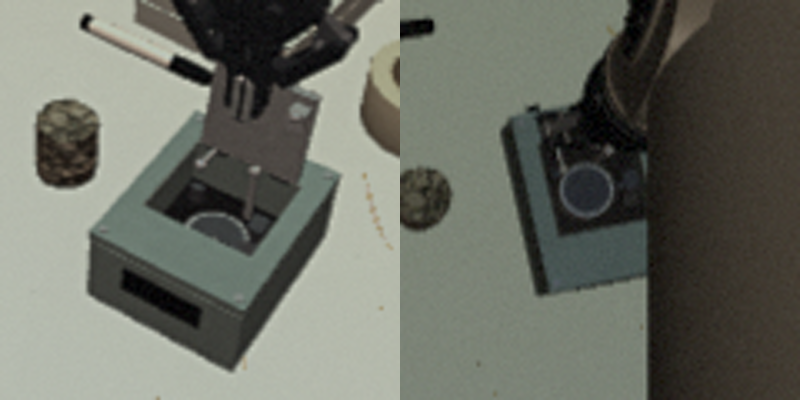

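>>> jog_arm:
  motion:
    - [0, 0, 0, -2, 0, 0, 0]
    - [0, 0, 0, -4, 0, 0, 0]
    - [0, 0, 0, -6, 0, 0, 0]
    - [0, 0, 0, -6, 0, 0, 0]

```text
t: 8.8
eef_pos: [0.6194, -0.1318, 0.1208]
tool_rot: [0.0, -0.113, 0.994, -0.0]
contact_force: [0.3, -0.4, 1.1]
gripper_width: -0.003
grasp_force: 0.1
```

>>> jog_arm:
  motion:
    - [0, 0, 0, -2, 0, 0, 0]
    - [0, 0, 0, -4, 0, 0, 0]
    - [0, 0, 0, -4, 0, 0, 0]

```text
t: 9.18
eef_pos: [0.6222, -0.1312, 0.1206]
tool_rot: [-0.001, -0.113, 0.994, 0.0]
contact_force: [-4.3, -0.9, 2.4]
gripper_width: 0.001
grasp_force: 2.6
```

Stop is reached (force rising). Withdraw forward and up, then look.

>>> jog_arm:
  motion:
    - [0, 0, 0, 10, 0, 0, 0]
    - [0, 0, 0, 40, 0, -10, 0]
    - [0, 0, 0, 80, 0, -50, 0]
    - [0, 0, 0, 120, 0, -90, 0]
    - [0, 0, 0, 150, 0, -110, 0]
    - [0, 0, 0, 150, 0, -110, 0]
    - [0, 0, 0, 150, 0, -110, 0]

```text
t: 10.05
eef_pos: [0.4775, -0.1642, 0.2308]
tool_rot: [0.001, -0.113, 0.994, 0.0]
contact_force: [-0.0, -0.3, -0.7]
gripper_width: -0.002
grasp_force: 0.0
```

```bash
python3 look.py pics/c4.png
```

```text
10.05 [ 0.4775 -0.1642  0.2308] [-0.0441 -0.3375 -0.7395]
scene square_press 0.86 [343.7 205.9] [ 0.6513 -0.126   0.125 ]
scene square_hinge 0.72 [336.6 230.9] [ 0.6219 -0.1362  0.07  ]
top square_press 0.66 [331.1 160.6] [ 0.6401 -0.1314  0.125 ]
top square_hinge 0.78 [329.9 172.4] [ 0.6189 -0.1393  0.07  ]
```

View pics/c4.png

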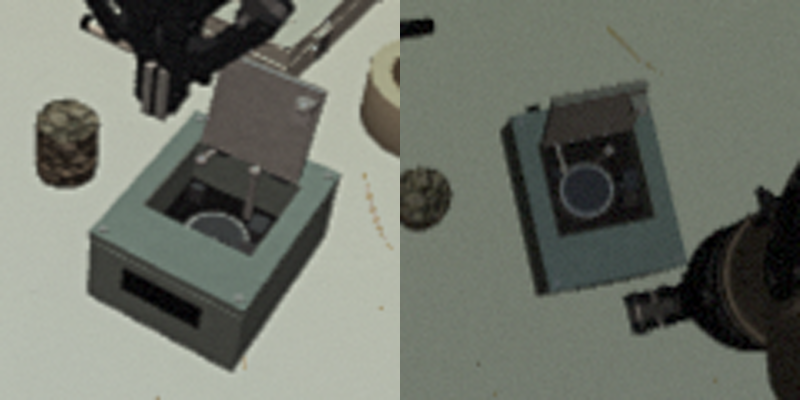

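The hatch (scene crop about (265,120)) leans back past upright with nothing touching it. The press point is now about 20 mm behind the hinge line.

```bash
python3 -c "
from station import bot
print(bot.hand_in())"
```

```text
the job is handed in; nothing more can be done
None
```

The square hatch was pressed once, popped up by itself and was pushed back past upright to its stop, where it stayed after the fingers withdrew. The arm touched nothing else, and the job was handed in at about 10 s.

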